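# Close up a row of embossing dies in the holder

### The job

Push the row of five brass blocks along the channel of the die holder, all together as one row, until it is fully home against the end stop; then swing the keeper bar squarely across the channel behind the last block, as far as it goes. Only push with the fingers: lift nothing out of the channel, keep the row from coming apart or tipping, and leave everything else on the bench where it is.

Things in the scene. Friction and masses are not known exactly. Their poses are not given: they have to be found in the camera images.
- holder: Die holder: dark steel plate 270 x 50 x 8 mm fixed to the bench, with a straight channel on top. Origin at the middle of its underside (bench height); x runs along the channel to the end stop, y across, z up. Channel floor at z = 8 mm, 33 mm wide, side lips only up to z = 14 mm, outer faces at y = +-23 mm; open at x = -135 mm. Two bolted ears (to z = 13 mm) reach y = 48 mm at x = 60 and -100 mm.
- stop_face (a point): Middle of the end stop's face, where the first block comes to rest: x = 105 mm, z = 16 mm in the holder's frame; axes as the holder's. The stop is a steel block 46 mm wide, top at z = 24 mm (27 mm at its two screws).
- keeper (a joint): Keeper bar's angle, rad. 0: wide open, lying beside the rail, free end pointing away from the stop and 0.2 rad outward. 1.77: fully closed at its limit, square across the channel, 3 mm clear of the last block if the row is home (else the blocks bar its way). Starts at 0 to 0.25; closes clockwise seen from above; needs about 1 N at the peg; stays where it is left.
- keeper_pivot (a point): Centre of the keeper's pivot, at x = -34, y = -40, z = 21 mm in the holder's frame; eye 20 mm across. The bar is 12 mm wide, reaches 66 mm from here and lies 16 to 26 mm above the bench: over the lips, but not over the blocks (tops at 32 mm).
- keeper_peg (a point): Middle of the keeper's upright thumb peg near the bar's free end, 58 mm from the pivot; 11 mm in diameter, rising from 26 to 48 mm above the bench; this point is 37 mm above it.
- die_a: Brass die block with a diamond in low relief (1.5 to 3 mm) on top, 26 mm along the channel, 30 mm across, 24 mm tall, 0.12 to 0.18 kg, origin at the middle of its underside, x along the channel. One of five alike in size, loose in the channel in a touching row, in any order, 45 to 90 mm short of the stop at the start.
- die_b: Brass die block with a round boss in low relief (1.5 to 3 mm) on top, 26 mm along the channel, 30 mm across, 24 mm tall, 0.12 to 0.18 kg, origin at the middle of its underside, x along the channel. One of five alike in size, loose in the channel in a touching row, in any order, 45 to 90 mm short of the stop at the start.
- die_c: Brass die block with three ridges in low relief (1.5 to 3 mm) on top, 26 mm along the channel, 30 mm across, 24 mm tall, 0.12 to 0.18 kg, origin at the middle of its underside, x along the channel. One of five alike in size, loose in the channel in a touching row, in any order, 45 to 90 mm short of the stop at the start.
- die_d: Plain brass spacer block, 26 mm along the channel, 30 mm across, 24 mm tall, 0.12 to 0.18 kg, origin at the middle of its underside, x along the channel. One of five alike in size, loose in the channel in a touching row, in any order, 45 to 90 mm short of the stop at the start.
- die_e: Plain brass spacer block, 26 mm along the channel, 30 mm across, 24 mm tall, 0.12 to 0.18 kg, origin at the middle of its underside, x along the channel. One of five alike in size, loose in the channel in a touching row, in any order, 45 to 90 mm short of the stop at the start.
- spare_die: Spare brass die block, 44 x 30 x 24 mm, standing on the bench beside the holder, origin at the middle of its underside. To be left alone.
- maul: Wooden maul standing on its head, 205 mm tall, head 72 mm across, origin at the middle of its underside. To be left alone.
- wax_tin: Round flat aluminium tin, 70 mm across, 26 mm tall, origin at the middle of its underside. To be left alone.
- dye_bottle: Small black bottle, 44 mm across, 85 mm tall, origin at the middle of its underside. To be left alone.
- spool: Wooden thread spool, 52 mm across, 65 mm tall, origin at the middle of its underside. To be left alone.
- hammer: Small hammer lying on the bench beyond the holder, 260 mm long along its x, head at +x; origin about the middle of its length, at bench height. To be left alone.
- whetstone: Two-layer grey sharpening stone, 150 x 52 x 25 mm, lying flat, origin at the middle of its underside. To be left alone.
Things that resemble listed ones, but are neither listed nor needed, are in the scene too. What is shaped like the die_c but purple is not meant. What is shaped like the die_b but grey is not meant.

How it is judged:
On the way, in this order (a step that is already met when the one before it is completed fails the run):
1. the whole row is home against the end stop, with the keeper still open (x of each of die_a, die_b, die_c, die_d, die_e in the frame of holder above -0.015 m and z of each of die_a, die_b, die_c, die_d, die_e in the frame of holder below 0.011 m and value of joint keeper below 1 rad), for 0.2 s.
2. the keeper is swung across behind the row (value of joint keeper above 1.67 rad), for 0.2 s.
At the end, for the whole second after the job is handed in: All five blocks sit flat in the channel (within 3 mm of its floor) with the row within 3 mm in all of closed up against the end stop, at rest, and the keeper is within 0.1 rad of fully closed (x of each of die_a, die_b, die_c, die_d, die_e in the frame of holder above -0.015 m and z of each of die_a, die_b, die_c, die_d, die_e in the frame of holder below 0.011 m and value of joint keeper above 1.67 rad and linear speed of each of die_a, die_b, die_c, die_d, die_e below 0.01 m/s); the robot touches nothing.
It fails at once if a block is lifted more than 8 mm off the channel floor or tipped more than 0.35 rad (z of any of die_a, die_b, die_c, die_d, die_e in the frame of holder above 0.016 m or angle between any of die_a, die_b, die_c, die_d, die_e's own z axis and vertical above 0.35 rad).
It fails at once if the row comes apart: its blocks are spread over 13 mm more than when touching (horizontal distance between die_a and die_b above 0.117 m or horizontal distance between any of die_a, die_b and die_c above 0.117 m or horizontal distance between any of die_a, die_b, die_c and die_d above 0.117 m or horizontal distance between any of die_a, die_b, die_c, die_d and die_e above 0.117 m).
It fails at once if another thing on the bench is moved more than 20 mm (distance of any of spare_die, maul, wax_tin, dye_bottle, spool, hammer, whetstone from where it was at the start of the episode above 0.02 m).
It also fails if it takes over 48 s, if anything falls off the work surface, if the arm or the gripper's body presses on something with over 40 N, if the wrist force passes 120 N, or if a joint passes its speed limit or range.

### The arm

A 7-joint arm with a two-finger parallel gripper is mounted at the origin on the work surface. World frame = base frame: x ahead of the robot, y to its left, z up, the work surface at z = 0. Lengths are in m, angles in rad, forces in N, time in s.
With the tool pointing down it reaches from about 0.425 to 0.875 m from the base axis. Payload 4.7 kg.
Tool frame: the origin (TCP) lies on the centre line of the jaws, within the pads' length; the fingertips stand 14 mm ahead of it and the grasp point (between the pads) lies 5 mm behind it; z points along the fingers, y is the direction in which the jaws open and shut (so a half turn about z gives the same grasp; the last joint's range is limited). The gripper opens to 87 mm and grips with 3 to 60 N. Pads are 19 mm wide; open, the fingers measure 117 mm over their backs; the gripper's body (75 mm by 190 mm) begins 51 mm behind the grasp point.
Start: joints at [-1.144, 0.321, -0.07, 1.45, 0.023, 1.371, -0.057], TCP at [0.261, 0.595, 0.237] pointing down, gripper open.
Joint ranges: [-2.86, 2.86], [-0.3, 2.09], [-1.38, 1.24], [0.06, 2.45], [-1.56, 4.7], [0.09, 2.05], [-2.69, 2.69]. Speed limits (rad/s): [2.57, 2.57, 3.14, 3.14, 3.14, 3.14, 3.14].

### API

Orientations are given as a rotation vector (axis times angle).
In Python, from bench import ctrl, optics, models gives the robot as it stands. The module is installed in compiled form; this text tells all that it offers.
- The arm moves only by the tool arm_command, never from a script. Its argument "motion" is a list of rows, each a list of 3 entries, a list of its own where there are three numbers: the shift along the tool's x, y, z in mm, then the turn, a rotation vector about the tool's x, y, z in degrees, then the closure, from 0 (fully open) to 1 (shut). In form: [[[x, y, z], [ax, ay, az], claw], ...]. A call has 1 to 8 rows; each row shifts and turns the commanded pose from where the row before left it, along the tool's axes as they then stand; what a row does not reach is not made up. A row lasts 1/12 s, in which the tool goes at most 41.7 mm and 7.16 degrees, less where a joint would pass 70% of its speed; a pose out of reach is approached as far as the arm can. A call with a gripper value outside its range is refused whole. The fingers move at their own pace and stop on an object; "force" is the grip in N (left out, the last holds). Time passes only in rows, so rows that do not move let the fingers close. It gives the time, the measured TCP pose, the force and the opening at its end, in the units of the state.
- ctrl.get_state(): the state, without advancing time (a new reading comes with each control period).
- optics.get_image(name): name is "scene" or "top" or "wrist"; returns (picture, depth): 400x640x3 uint8, blue, green, red; 400x640 float32, m along the optical axis (not along the pixel's ray), 0 where there is no reading.
- optics.camera_model(name): a dict with "fovy" (degrees; the focal length in pixels is half the picture's height over the tangent of half this angle, whatever the lens; pixels are square), "cx", "cy" (the principal point, pixels), "rvec" (rotation vector, rad) and "tvec" (3), from world to camera coordinates, as OpenCV has them; the wrist camera has in their place "mount" (4x4, takes a point from camera to tool coordinates, whose origin is the TCP and whose axes are the flange's). Camera axes: x right, y down, z forward; pixel columns grow to the right and rows downward; lengths in m; the calibration is good to about 2 mm. A picture is of the moment at which its call begins: read the wrist's pose just before it. camera_model takes no time and is no camera call.
- ctrl.close_job(): hands the job in, once; it reports no verdict.
Trained networks look in the newest picture that a camera, given by its name, has taken for a name from the list of things; names that differ only in an ending like _2 or _b are one class to them, and where a whole thing is asked for, a point or a joint stands for the part that bears it (a point fixed in the world has none). Each returns a list of dicts, best first, with "conf" (0 to 1); they miss things now and then, are a little off and sometimes report something else, mostly with a low value. They report only what shows in the picture. A call takes as long as a camera call. They do not tell look-alikes from the thing itself.
- models.search_frame(camera, target): "location" ([x, y, z] in m, in the coordinates of the camera as it stood for that picture, good to about 4 mm: the middle of the surface that is visible of it).
- models.silhouettes(camera, target): "pixels" (400x640 bool, what is visible of it).
The state is a dict: "time": time; "joint_positions": joint angles; "qd": joint speeds; "joint_torque": joint torques, N m; "position": TCP position; "tool_rot": TCP orientation; "ft_force": force on the tool from outside, world axes, zero at the start; "torque": the same for the moment, N m; "grip_width": opening from 0.0 (shut) to 1.0 (fully open).
Only numpy, scipy, OpenCV 4.12 (cv2) and the standard library are available. Lean on these libraries where they do the work, as an engineer would, in place of code of your own. Each camera call takes 0.05 s, during which the arm holds its last target.

## Working session

There is one attempt and no reset: what is moved stays moved. The work goes in short steps, Python scripts to look and compute and a tool call to move; the robot and the scene stay as the last step left them, time stands still between calls to the robot, and variables do not carry over. Pictures are saved under pics/ and viewed, and the job is handed in when it is done.

Besides the shell and the picture viewer there is one more tool, called after "Call:" as name(argument=value, ...) on one line, values as JSON. arm_command: Moves the arm, as the interface text tells. Its arguments: {"type":"object","properties":{"motion":{"type":"array","items":{"type":"array"}},"force":{"type":"number"}},"required":["motion"]}

```bash
mkdir -p pics; ls
python3 - <<'E'
from bench import ctrl, optics, models
import cv2,json,numpy as np
s=ctrl.get_state(); print(s)
for n in ["scene","top","wrist"]:
    im,d=optics.get_image(n); cv2.imwrite(f"pics/{n}0.png",im); np.save(f"pics/{n}0.npy",d); print(n,optics.camera_model(n))
E
```

```text
pics
{'time': 0.0, 'joint_positions': array([-1.14389621,  0.32180168, -0.07006875,  1.45164819,  0.0225862 ,
        1.37080114, -0.05692645]), 'qd': array([-0.00247319, -0.00033064,  0.00107738,  0.0010438 ,  0.00197286,
        0.00057889, -0.00142278]), 'joint_torque': array([ 6.15458430e-05, -4.91287315e+01, -4.03723642e-01, -3.12531531e+01,
       -6.38803001e-02,  4.33986972e-02,  1.63577861e-04]), 'position': array([0.260606  , 0.59490559, 0.23548866]), 'tool_rot': array([-6.43792014e-01, -3.07461691e+00,  2.90302652e-03]), 'ft_force': array([ 0.5501116 , -0.21091307, -0.43895078]), 'torque': array([-0.07847732, -0.03201548,  0.02757271]), 'grip_width': 1.0034886864885293}
scene {'fovy': 50.74550292382615, 'cx': 312.41328629670727, 'cy': 198.4807738482917, 'rvec': array([ 2.37796119,  1.07211953, -0.31416208]), 'tvec': array([-0.36455454, -0.31197566,  1.12289318])}
top {'fovy': 44.501707319478136, 'cx': 324.292930320034, 'cy': 194.97206664129672, 'rvec': array([ 2.1404338 , -2.14596806,  0.20889092]), 'tvec': array([0.01198454, 0.56120249, 1.04993551])}
wrist {'fovy': 63.95060522564863, 'cx': 319.0352636730598, 'cy': 195.0634079296164, 'mount': array([[ 1.05876353e-03, -9.58099925e-01, -2.86432212e-01,
         7.96833599e-02],
       [ 9.99999416e-01,  9.52201929e-04,  5.11319272e-04,
         6.98428422e-04],
       [-2.17153651e-04, -2.86432586e-01,  9.58100374e-01,
        -1.48715417e-01],
       [ 0.00000000e+00,  0.00000000e+00,  0.00000000e+00,
         1.00000000e+00]])}
```

View pics/scene0.png

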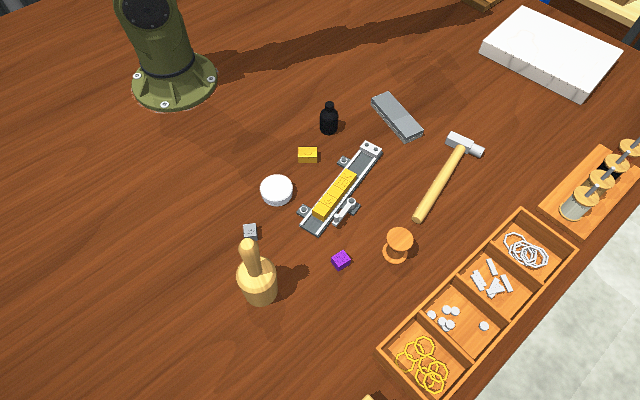

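View pics/top0.png

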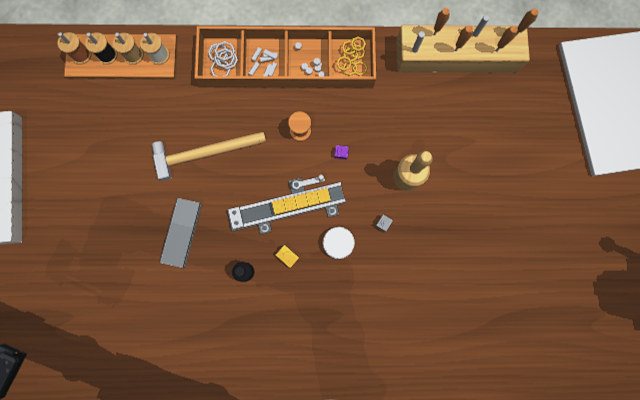

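View pics/wrist0.png

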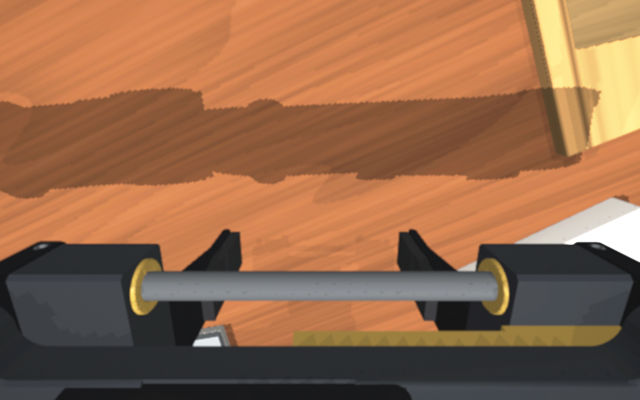

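```bash
cat > h.py <<'E'
import numpy as np,cv2
from scipy.spatial.transform import Rotation as R
from bench import optics,ctrl,models
def cam(n):
    m=optics.camera_model(n); f=200/np.tan(np.radians(m['fovy'])/2)
    K=np.array([[f,0,m['cx']],[0,f,m['cy']],[0,0,1]])
    if 'rvec' in m:
        Rm=R.from_rotvec(m['rvec']).as_matrix(); return K,Rm,m['tvec']
    s=ctrl.get_state(); Rt=R.from_rotvec(s['tool_rot']).as_matrix()
    M=m['mount']; Rc=Rt@M[:3,:3]; tc=Rt@M[:3,3]+s['position']
    return K,Rc.T,-Rc.T@tc
def ray(c,u,v,z):
    K,Rm,t=c; d=Rm.T@np.linalg.solve(K,[u,v,1.]); o=-Rm.T@t
    return o+d*(z-o[2])/d[2]
def proj(c,P):
    K,Rm,t=c; p=(np.atleast_2d(P)@Rm.T+t)@K.T; return p[:,:2]/p[:,2:]
def cloud(c,d):
    K,Rm,t=c; v,u=np.mgrid[:400,:640]; 
    p=np.stack([(u-K[0,2])/K[0,0]*d,(v-K[1,2])/K[1,1]*d,d],-1)
    return (p-t)@Rm
E
python3 - <<'E'
from h import *
for n in ['scene','top']:
    c=cam(n); print(n,'pos',-c[1].T@c[2])
    r=models.silhouettes(n,'holder'); 
    P=cloud(c,np.load(f'pics/{n}0.npy'))
    for x in r[:2]:
        m=x['pixels']; print(x['conf'],m.sum(),np.argwhere(m).min(0),np.argwhere(m).max(0),P[m].mean(0),np.percentile(P[m][:,2],[1,25,50,75,99]))
    for t in ['holder','stop_face','keeper_pivot','keeper_peg','die_a','die_b','die_c','die_d','spare_die','maul','wax_tin','spool','whetstone','hammer','dye_bottle']:
        try:
            for q in models.search_frame(n,t)[:6]:
                print(t,round(q['conf'],2),np.round((np.array(q['location'])-c[2])@c[1],3))
        except Exception as e: print(t,e)
a=cv2.imread('pics/top0.png')[160:250,210:360]; cv2.imwrite('pics/topz.png',cv2.resize(a,None,fx=5.3,fy=5.3,interpolation=cv2.INTER_CUBIC))
a=cv2.imread('pics/scene0.png')[130:245,270:400]; cv2.imwrite('pics/scenez.png',cv2.resize(a,None,fx=5,fy=5,interpolation=cv2.INTER_CUBIC))
E
```

```text
scene pos [ 0.89116691 -0.29856028  0.77961608]
0.66 1848 [142 298] [235 381] [0.55376185 0.09001165 0.01495464] [0.00198541 0.00722781 0.01000022 0.01507361 0.04651322]
holder 0.58 [0.55  0.081 0.007]
stop_face 0.69 [0.555 0.081 0.013]
keeper_pivot 0.76 [0.551 0.083 0.003]
keeper_peg 0.73 [0.551 0.077 0.009]
keeper_peg 0.68 [0.596 0.049 0.026]
die_a 0.73 [0.556 0.036 0.031]
die_a 0.72 [0.54  0.119 0.035]
die_a 0.7 [ 0.674 -0.035  0.023]
die_a 0.63 [0.565 0.007 0.033]
die_a 0.51 [0.554 0.063 0.036]
die_a 0.51 [ 0.5   -0.128  0.021]
die_b 0.73 [0.556 0.036 0.031]
die_b 0.72 [0.54  0.119 0.035]
die_b 0.7 [ 0.674 -0.035  0.023]
die_b 0.63 [0.565 0.007 0.033]
die_b 0.51 [0.554 0.063 0.036]
die_b 0.51 [ 0.5   -0.128  0.021]
die_c 0.73 [0.556 0.036 0.031]
die_c 0.72 [0.54  0.119 0.035]
die_c 0.7 [ 0.674 -0.035  0.023]
die_c 0.63 [0.565 0.007 0.033]
die_c 0.51 [0.554 0.063 0.036]
die_c 0.51 [ 0.5   -0.128  0.021]
die_d 0.73 [0.556 0.036 0.031]
die_d 0.72 [0.54  0.119 0.035]
die_d 0.7 [ 0.674 -0.035  0.023]
die_d 0.63 [0.565 0.007 0.033]
die_d 0.51 [0.554 0.063 0.036]
die_d 0.51 [ 0.5   -0.1
[... 1019 characters left out ...]
[ 0.502 -0.129  0.027]
die_c 0.55 [0.537 0.109 0.035]
die_c 0.53 [0.545 0.066 0.038]
die_c 0.51 [ 0.669 -0.032  0.026]
die_c 0.47 [0.557 0.036 0.031]
die_c 0.45 [0.565 0.013 0.029]
die_d 0.66 [ 0.502 -0.129  0.027]
die_d 0.55 [0.537 0.109 0.035]
die_d 0.53 [0.545 0.066 0.038]
die_d 0.51 [ 0.669 -0.032  0.026]
die_d 0.47 [0.557 0.036 0.031]
die_d 0.45 [0.565 0.013 0.029]
spare_die 0.8 [0.43  0.092 0.026]
maul 0.92 [ 0.602 -0.178  0.101]
maul 0.43 [0.534 0.122 0.008]
wax_tin 0.88 [ 0.458 -0.017  0.028]
spool 0.96 [0.717 0.068 0.067]
spool 0.73 [0.668 0.313 0.028]
spool 0.15 [0.535 0.12  0.01 ]
whetstone 0.98 [0.482 0.333 0.02 ]
hammer 0.79 [0.672 0.313 0.027]
dye_bottle 0.6 [0.388 0.187 0.061]
```

View pics/topz.png

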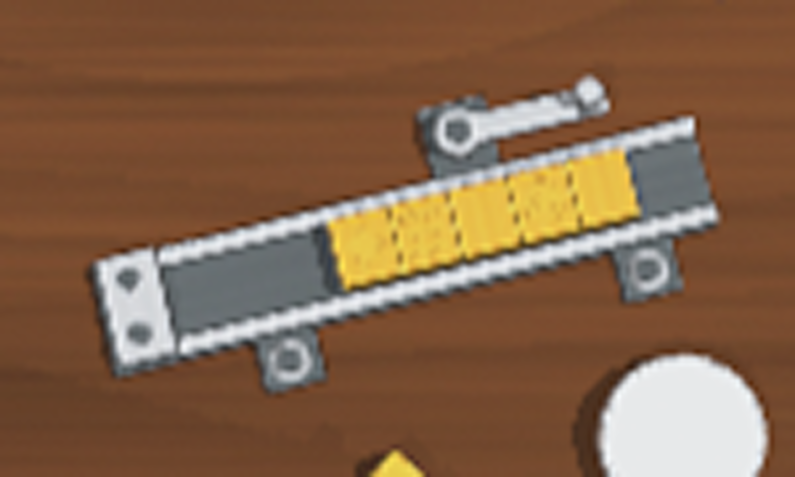

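View pics/scenez.png

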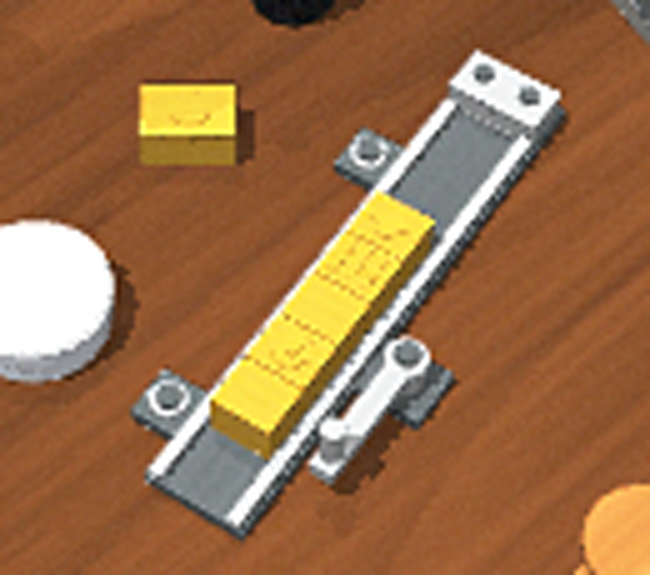

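```bash
cat > fit.py <<'E'
from h import *
from scipy.optimize import least_squares
T=[((-135,-23,14),(694,118)),((-135,23,14),(718,217)),((105,-23,24),(155,250)),((105,23,24),(177,352)),((-34,-40,26),(458,131))]
S=[((-135,23,14),(150,475)),((-135,-23,14),(240,526)),((105,23,24),(453,88)),((105,-23,24),(540,135)),((-34,-40,26),(407,352))]
ct,cs=cam('top'),cam('scene')
def W(P,p): 
    c,s=np.cos(p[2]),np.sin(p[2]); P=np.array(P)/1000; return np.stack([p[0]+c*P[:,0]-s*P[:,1],p[1]+s*P[:,0]+c*P[:,1],P[:,2]],1)
tu=(np.array([q for _,q in T])+.5)/5.3-.5+[210,160]; su=(np.array([q for _,q in S])+.5)/5-.5+[270,130]
def f(p,w=(1,1)): return np.r_[w[0]*(proj(ct,W([q for q,_ in T],p))-tu).ravel(),w[1]*(proj(cs,W([q for q,_ in S],p))-su).ravel()]
if __name__=='__main__':
    for w in [(1,1),(1,0),(0,1)]:
        r=least_squares(f,[.55,.07,1.8],args=(w,)); print(w,r.x,np.degrees(r.x[2]),np.round(f(r.x),1))
    p=least_squares(f,[.55,.07,1.8]).x; 
    def inv(u,c,z):
        q=ray(c,*u,z)-[p[0],p[1],0]; a=p[2]; return np.round([1e3*(np.cos(a)*q[0]+np.sin(a)*q[1]),1e3*(-np.sin(a)*q[0]+np.cos(a)*q[1])],1)
    tp=lambda u:(np.array(u)+.5)/5.3-.5+[210,160]
    sp=lambda u:(np.array(u)+.5)/5-.5+[270,130]
    for u in [(628,150),(640,215),(328,222),(345,288)]: print('row top',inv(tp(u),ct,.032))
    for u in [(211,402),(268,437),(380,195),(436,220)]: print('row scene',inv(sp(u),cs,.032))
    print('peg top',inv(tp((590,90)),ct,.048), inv(sp((337,430)),cs,.048))
    for n,q in dict(spare=(.431,.091),tin=(.461,-.022),grey=(.502,-.129),purple=(.671,-.033),maul=(.61,-.185),spool=(.72,.065)).items():
        d=np.array(q)-p[:2];a=p[2]; print(n,1e3*(np.cos(a)*d[0]+np.sin(a)*d[1]),1e3*(-np.sin(a)*d[0]+np.cos(a)*d[1]))
E
python3 fit.py
```

```text
(1, 1) [0.54337326 0.09768499 1.81619182] 104.06012579663715 [-0.3 -0.2  0.2  0.  -0.2 -0.9  0.1 -0.6  0.2 -0.2 -0.3 -0.9  0.1  0.1
 -0.6 -0.8 -0.6 -1.3  0.3  1.2]
(1, 0) [0.54243023 0.09764923 1.82165228] 104.37298743129429 [-0.4 -0.1  0.2  0.1 -0.2 -0.2  0.2  0.1  0.1  0.1 -0.4 -0.9  0.1 -0.1
 -1.1 -1.1 -1.1 -1.7  0.1  0.9]
(0, 1) [0.54441819 0.09755717 1.81017303] 103.71527502871636 [-0.1 -0.3  0.3 -0.1 -0.1 -1.6  0.1 -1.3  0.4 -0.6 -0.3 -0.7 -0.   0.3
 -0.  -0.5 -0.1 -0.9  0.4  1.5]
row top [-102.4  -12.5]
row top [-100.3   16.3]
row top [ 30.  -13.3]
row top [29.5 16.1]
row scene [-101.9   14.3]
row scene [-102.4  -14.4]
row scene [27.5 13.1]
row scene [ 29.9 -14.2]
peg top [-91.9 -38.8] [-91.9 -40.2]
spare 20.815239974780518 110.63075952989874
tin -96.08762880206693 108.98173807971015
grey -209.8425894760568 95.20462219651344
purple -157.7754799432878 -92.05459948536435
maul -290.40242170336603 4.044798636417838
spool -74.61548970507785 -163.39474262778324
```

Call:
arm_command(motion=[[[0,0,0],[0,0,6.5],1],[[0,0,0],[0,0,6.5],1],[[0,0,0],[0,0,6.5],1],[[0,0,0],[0,0,6.5],1],[[0,0,0],[0,0,6.5],1],[[0,0,0],[0,0,6.5],1],[[0,0,0],[0,0,6.5],1],[[0,0,0],[0,0,6.8],1]])

```text
time: 2.42
position: [0.2608, 0.5954, 0.2366]
tool_rot: [-1.94, -2.471, -0.0]
ft_force: [-0.7, -0.2, -0.6]
grip_width: 0.483
```

```bash
cat >> h.py <<'E'
HP=np.array([0.54337326,0.09768499,1.81619182])
def h2w(P,hp=None):
    hp=HP if hp is None else hp
    P=np.array(P,float)/1000;c,s=np.cos(hp[2]),np.sin(hp[2]);return np.array([hp[0]+c*P[0]-s*P[1],hp[1]+s*P[0]+c*P[1],P[2]])
def w2h(w):
    d=np.array(w)-[HP[0],HP[1],0];c,s=np.cos(HP[2]),np.sin(HP[2]);return np.round(1e3*np.array([c*d[0]+s*d[1],-s*d[0]+c*d[1],d[2]]),1)
def goto(P):
    s=ctrl.get_state();Rt=R.from_rotvec(s['tool_rot']).as_matrix()
    print('t',s['time'],'holder pos',w2h(s['position']),'yaw vs holder',np.degrees(np.arctan2(Rt[1,0],Rt[0,0])-HP[2]),'z',Rt[:,2],'F',s['ft_force'],'grip',s['grip_width'])
    print('shift tool mm',np.round(1e3*Rt.T@(h2w(P)-s['position']),1))
E
python3 -c "
from h import *
goto((-150,0,150))"
```

```text
t 2.4167 holder pos [551.5 153.2 236.6] yaw vs holder -0.3308921521277066 z [ 6.15383010e-05  1.14709855e-04 -9.99999992e-01] F [-0.70497256 -0.15260049 -0.58043202] grip 0.48250874483768524
shift tool mm [-700.6  157.3   86.6]
```

Call:
arm_command(motion=[[[-20,5,0],[0,0,0],1],[[-36,9,0],[0,0,0],1],[[-36,9,0],[0,0,0],1],[[-36,9,0],[0,0,0],1],[[-36,9,0],[0,0,0],1],[[-36,9,0],[0,0,0],1],[[-36,9,0],[0,0,0],1],[[-36,9,0],[0,0,0],1]])

```text
time: 3.08
position: [0.3934, 0.3464, 0.2368]
tool_rot: [-1.933, -2.476, -0.001]
ft_force: [1.2, 0.5, 0.7]
grip_width: 0.008
```

Call:
arm_command(motion=[[[-36,9,0],[0,0,0],1],[[-36,9,0],[0,0,0],1],[[-36,9,0],[0,0,0],1],[[-36,9,0],[0,0,0],1],[[-36,9,0],[0,0,0],1],[[-36,9,0],[0,0,0],1],[[-36,9,0],[0,0,0],1],[[-36,9,0],[0,0,0],1]])

```text
time: 3.75
position: [0.5332, 0.0845, 0.237]
tool_rot: [1.933, 2.476, 0.002]
ft_force: [0.2, 0.8, -0.3]
grip_width: 0.006
```

```bash
python3 -c "
from h import *
goto((-80,0,236))"
```

```text
t 3.75 holder pos [-10.3  13.1 237. ] yaw vs holder -0.0028949110430756793 z [ 9.18006840e-04  6.79809270e-04 -9.99999348e-01] F [ 0.21083202  0.82791941 -0.3161421 ] grip 0.00626286493889399
shift tool mm [-69.7  13.1   1. ]
```

Call:
arm_command(motion=[[[-30,6,0],[0,0,0],1],[[-25,6,0],[0,0,0],1],[[-15,1,0],[0,0,0],1],[[0,0,0],[0,0,0],1]])

```text
time: 4.08
position: [0.563, 0.0165, 0.2368]
tool_rot: [1.94, 2.468, -0.002]
ft_force: [-0.2, 0.1, 0.1]
grip_width: 0.007
```

Run:
```python
from h import *
goto((-80,0,236))
c=cam('wrist'); im,d=optics.get_image('wrist'); cv2.imwrite('pics/w1.png',im); np.save('pics/w1.npy',d)
for P in [(-135,-23,14),(-135,23,14),(105,-23,24),(105,23,24),(-34,-40,26),(-102,-15,32),(-102,15,32),(29,15,32),(29,-15,32),(-92,-39,48)]:
    u=proj(c,h2w(P))[0]; print(P,u.round(1)); cv2.circle(im,tuple(int(x) for x in u.round()),2,(0,0,255),-1)
cv2.imwrite('pics/w1o.png',im)
```

```text
t 4.0833 holder pos [-83.5   0.7 236.8] yaw vs holder -0.3995131588804068 z [ 9.24406805e-04 -2.34348498e-03 -9.99996827e-01] F [-0.19765522  0.12932439  0.0726983 ] grip 0.0065988619416326
shift tool mm [3.6 0.7 0.8]
(-135, -23, 14) [338.7 210.3]
(-135, 23, 14) [301.2 210.6]
(105, -23, 24) [342.2 -16.8]
(105, 23, 24) [295.3 -16.5]
(-34, -40, 26) [355.9 127.4]
(-102, -15, 32) [333.  188.4]
(-102, 15, 32) [306.8 188.6]
(29, 15, 32) [304.6  65.7]
(29, -15, 32) [333.8  65.5]
(-92, -39, 48) [355.7 183.4]
```

View pics/w1o.png

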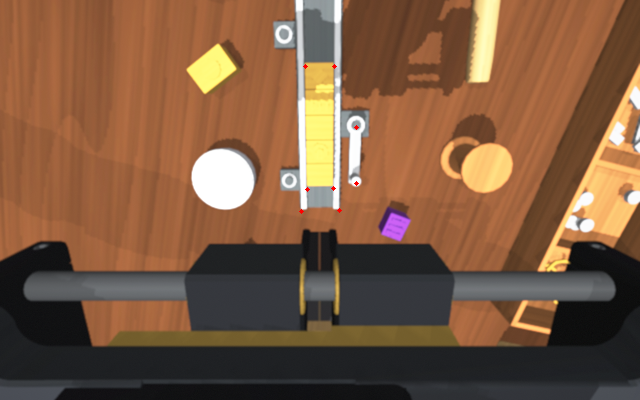

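Call:
arm_command(motion=[[[-25,0.5,0],[0,0,0],1],[[-23,0,0],[0,0,0.4],1],[[0,0,25],[0,0,0],1],[[0,0,30],[0,0,0],1],[[0,0,30],[0,0,0],1],[[0,0,30],[0,0,0],1],[[0,0,20],[0,0,0],1],[[0,0,0],[0,0,0],1]])

```text
time: 4.8
position: [0.5705, -0.0224, 0.0969]
tool_rot: [-1.934, -2.467, 0.008]
ft_force: [-0.4, 0.1, -0.7]
grip_width: 0.003
```

Run:
```python
from h import *
goto((-130,0,31))
c=cam('wrist'); im,d=optics.get_image('wrist'); cv2.imwrite('pics/w2.png',im)
im,d=optics.get_image('top'); cv2.imwrite('pics/t2.png',cv2.resize(im[150:260,200:380],None,fx=4,fy=4,interpolation=cv2.INTER_CUBIC))
```

```text
t 4.8 holder pos [-123.1    2.9   96.9] yaw vs holder -0.2523312753331539 z [-8.75800143e-03  3.92775658e-04 -9.99961571e-01] F [-0.42409827  0.14695126 -0.71804554] grip 0.003094337441591052
shift tool mm [-7.1  3.5 65.9]
```

View pics/w2.png

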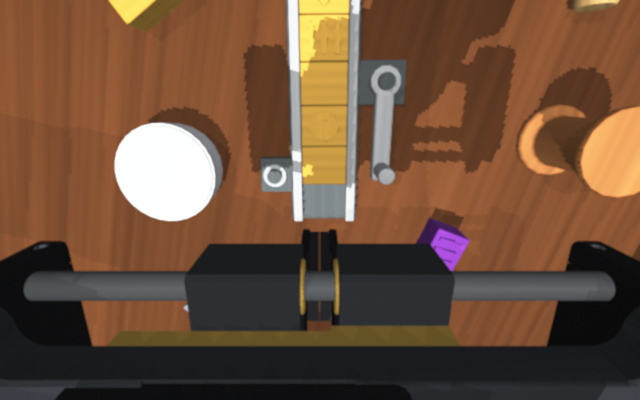

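Call:
arm_command(motion=[[[-7,4,0],[0,0,0.3],1],[[0,0,0],[0,0,0],1],[[0,0,0],[0,0,0],1],[[0,0,0],[0,0,0],1]])

```text
time: 5.23
position: [0.5807, -0.031, 0.1028]
tool_rot: [1.948, 2.463, 0.003]
ft_force: [0.1, 0.2, 0.7]
grip_width: 0.006
```

Run:
```python
from h import *
goto((-130,0,31))
c=cam('wrist'); im,d=optics.get_image('wrist'); cv2.imwrite('pics/w3.png',im)
for P in [(-135,-23,14),(-135,23,14),(105,-23,24),(105,23,24),(-34,-40,26),(-102,-15,32),(-102,15,32),(29,15,32),(29,-15,32),(-92,-39,48)]:
    u=proj(c,h2w(P))[0];  cv2.circle(im,tuple(int(x) for x in u.round()),2,(0,0,255),-1)
cv2.imwrite('pics/w3o.png',im)
```

```text
t 5.2333 holder pos [-133.9   -4.9  102.8] yaw vs holder -0.7327285758282458 z [ 2.05397938e-03  4.17651465e-04 -9.99997803e-01] F [0.09300829 0.20266407 0.7452547 ] grip 0.006293139418952311
shift tool mm [ 3.9 -5.1 71.8]
```

View pics/w3o.png

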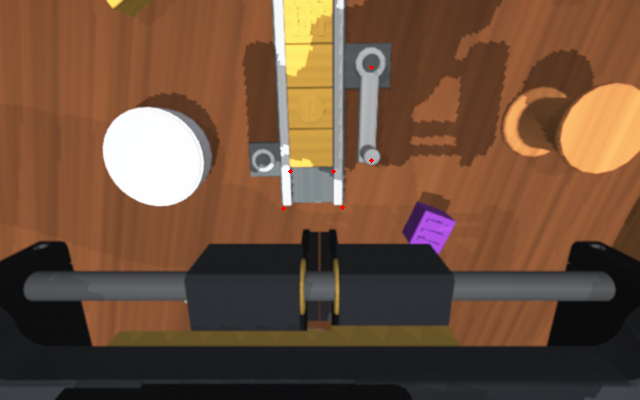

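Call:
arm_command(motion=[[[0,-4,0],[0,0,-0.7],1],[[0,0,20],[0,0,0],1],[[0,0,20],[0,0,0],1],[[0,0,10],[0,0,0],1],[[0,0,0],[0,0,0],1],[[0,0,0],[0,0,0],1],[[0,0,0],[0,0,0],1]])

```text
time: 5.87
position: [0.5766, -0.032, 0.0525]
tool_rot: [1.932, 2.476, 0.001]
ft_force: [0.1, -0.7, -0.5]
grip_width: 0.006
```

Run:
```python
from h import *
goto((-130,0,31))
c=cam('wrist'); im,d=optics.get_image('wrist'); cv2.imwrite('pics/w4.png',im)
for P in [(-135,-23,14),(-135,23,14),(105,-23,24),(105,23,24),(-34,-40,26),(-102,-15,32),(-102,15,32),(29,15,32),(29,-15,32),(-92,-39,48)]:
    u=proj(c,h2w(P))[0];  cv2.circle(im,tuple(int(x) for x in u.round()),2,(0,0,255),-1)
cv2.imwrite('pics/w4o.png',im)
im,d=optics.get_image('scene'); cv2.imwrite('pics/s4.png',cv2.resize(im[60:260,230:430],None,fx=3,fy=3,interpolation=cv2.INTER_CUBIC))
```

```text
t 5.8667 holder pos [-133.8   -0.7   52.5] yaw vs holder -0.01151621004070298 z [ 1.39323520e-03  8.57697920e-05 -9.99999026e-01] F [ 0.07257649 -0.71846825 -0.45121879] grip 0.006472352014130407
shift tool mm [ 3.8 -0.8 21.5]
```

View pics/w4o.png

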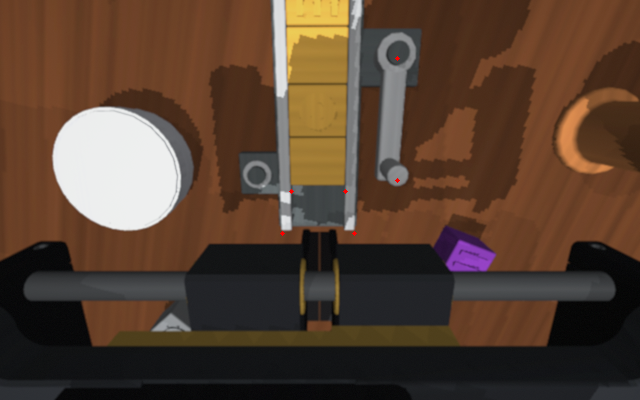

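View pics/s4.png

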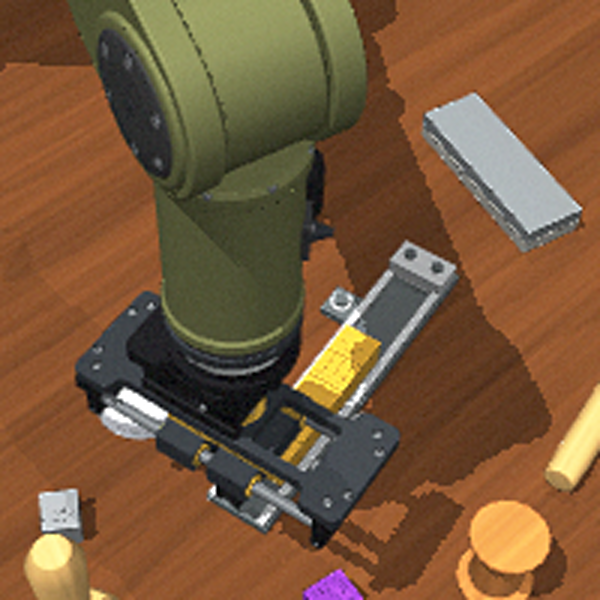

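Call:
arm_command(motion=[[[0,0,11],[0,0,0],1],[[0,0,10],[0,0,0],1],[[4,0,0],[0,0,0],1],[[4,0,0],[0,0,0],1],[[0,0,0],[0,0,0],1],[[0,0,0],[0,0,0],1]])

```text
time: 6.47
position: [0.5741, -0.0235, 0.0307]
tool_rot: [1.932, 2.477, 0.001]
ft_force: [-0.2, 0.3, -0.1]
grip_width: 0.005
```

Run:
```python
from h import *
goto((-130,0,31))
c=cam('wrist'); im,d=optics.get_image('wrist'); cv2.imwrite('pics/w5.png',im)
```

```text
t 6.4667 holder pos [-125.    -0.4   30.7] yaw vs holder 0.043142048921655046 z [ 2.89573903e-04  1.91090052e-04 -9.99999940e-01] F [-0.24130872  0.25681113 -0.08577721] grip 0.005173596338375343
shift tool mm [-5.  -0.4 -0.3]
```

View pics/w5.png

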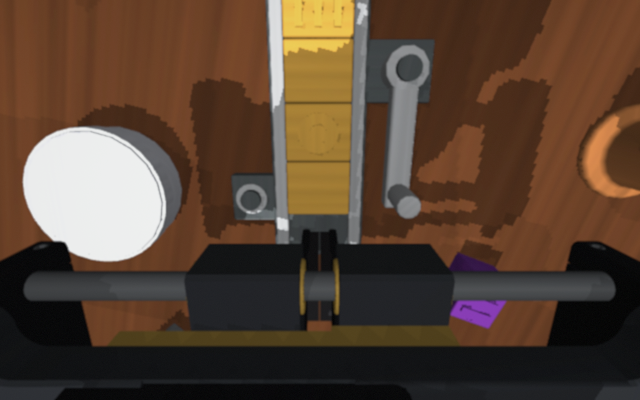

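Call:
arm_command(motion=[[[3,0,0],[0,0,0],1],[[3,0,0],[0,0,0],1],[[2,0,0],[0,0,0],1],[[2,0,0],[0,0,0],1],[[2,0,0],[0,0,0],1],[[2,0,0],[0,0,0],1],[[2,0,0],[0,0,0],1],[[2,0,0],[0,0,0],1]])

```text
time: 7.18
position: [0.5699, -0.008, 0.0307]
tool_rot: [1.933, 2.474, -0.002]
ft_force: [1.3, -3.3, -1.8]
grip_width: 0.004
```

Call:
arm_command(motion=[[[2,0,0],[0,0,0],1],[[2,0,0],[0,0,0],1],[[2,0,0],[0,0,0],1],[[2,0,0],[0,0,0],1],[[2,0,0],[0,0,0],1],[[2,0,0],[0,0,0],1],[[2,0,0],[0,0,0],1],[[2,0,0],[0,0,0],1]])

```text
time: 7.85
position: [0.5658, 0.009, 0.0306]
tool_rot: [1.933, 2.476, 0.0]
ft_force: [1.6, -4.4, 0.4]
grip_width: 0.007
```

Run:
```python
from h import *
goto((-34,0,31))
c=cam('wrist'); im,d=optics.get_image('wrist'); cv2.imwrite('pics/w6.png',im)
im,d=optics.get_image('top'); cv2.imwrite('pics/t6.png',cv2.resize(im[150:260,200:380],None,fx=4,fy=4,interpolation=cv2.INTER_CUBIC))
```

```text
t 7.85 holder pos [-91.4  -0.2  30.6] yaw vs holder -0.010156433523844783 z [ 1.80512128e-04 -4.57655124e-05 -9.99999983e-01] F [ 1.62732409 -4.37348162  0.4034427 ] grip 0.006534513223632702
shift tool mm [57.4 -0.2 -0.4]
```

View pics/w6.png

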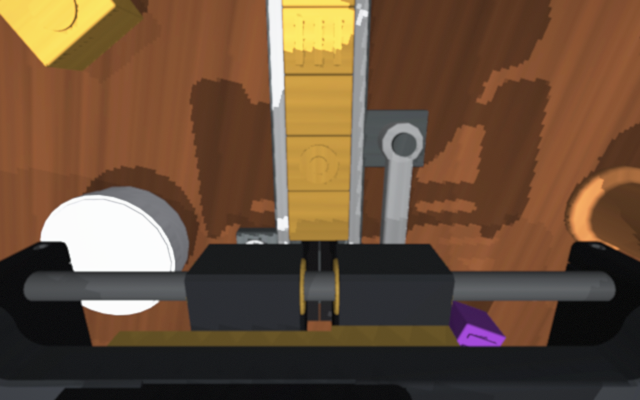

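View pics/t6.png

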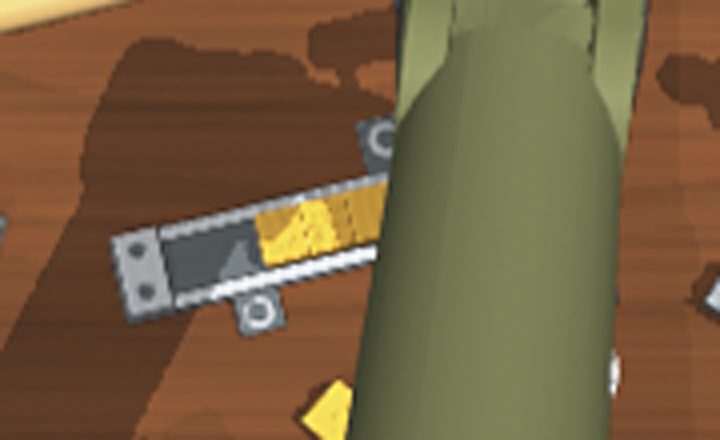

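Pushing well: the row is closed up, the tip centred on it (wrist, row end at about 319,240), force about 4.6 N. Continue (~57 mm to go).

Call:
arm_command(motion=[[[2,0,0],[0,0,0],1],[[2,0,0],[0,0,0],1],[[2,0,0],[0,0,0],1],[[2,0,0],[0,0,0],1],[[2,0,0],[0,0,0],1],[[2,0,0],[0,0,0],1],[[2,0,0],[0,0,0],1],[[2,0,0],[0,0,0],1]])

```text
time: 8.62
position: [0.5619, 0.0246, 0.0306]
tool_rot: [1.933, 2.476, 0.0]
ft_force: [1.2, -3.8, 1.0]
grip_width: 0.004
```

Call:
arm_command(motion=[[[2,0,0],[0,0,0],1],[[2,0,0],[0,0,0],1],[[2,0,0],[0,0,0],1],[[2,0,0],[0,0,0],1],[[2,0,0],[0,0,0],1],[[2,0,0],[0,0,0],1],[[2,0,0],[0,0,0],1],[[2,0,0],[0,0,0],1]])

```text
time: 9.28
position: [0.5579, 0.0401, 0.0306]
tool_rot: [1.933, 2.476, 0.0]
ft_force: [1.8, -4.9, 1.0]
grip_width: 0.009
```

Call:
arm_command(motion=[[[2,0,0],[0,0,0],1],[[2,0,0],[0,0,0],1],[[2,0,0],[0,0,0],1],[[2,0,0],[0,0,0],1],[[2,0,0],[0,0,0],1],[[2,0,0],[0,0,0],1],[[1,0,0],[0,0,0],1],[[0,0,0],[0,0,0],1]])

```text
time: 9.95
position: [0.5547, 0.0531, 0.0306]
tool_rot: [-1.932, -2.477, -0.0]
ft_force: [1.4, -4.4, 1.2]
grip_width: 0.01
```

Run:
```python
from h import *
goto((-34,0,31))
c=cam('wrist'); im,d=optics.get_image('wrist'); cv2.imwrite('pics/w7.png',im)
im,d=optics.get_image('top'); cv2.imwrite('pics/t7.png',cv2.resize(im[150:260,200:380],None,fx=4,fy=4,interpolation=cv2.INTER_CUBIC))
```

```text
t 9.95 holder pos [-46.   -0.2  30.6] yaw vs holder 0.017166018550853732 z [-1.22341598e-04  4.29485279e-04 -9.99999900e-01] F [ 1.42640117 -4.4167611   1.24312824] grip 0.009525531032095821
shift tool mm [12.  -0.2 -0.4]
```

View pics/w7.png

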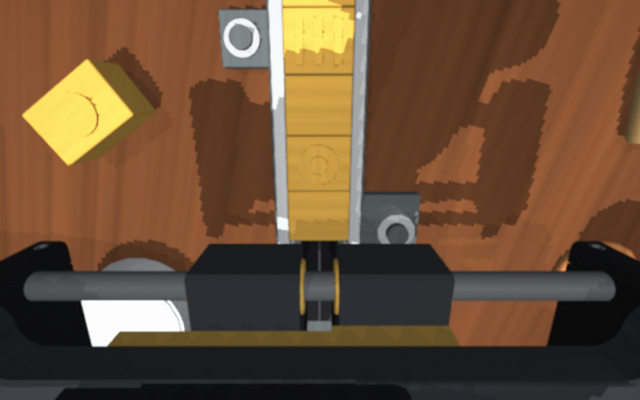

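View pics/t7.png

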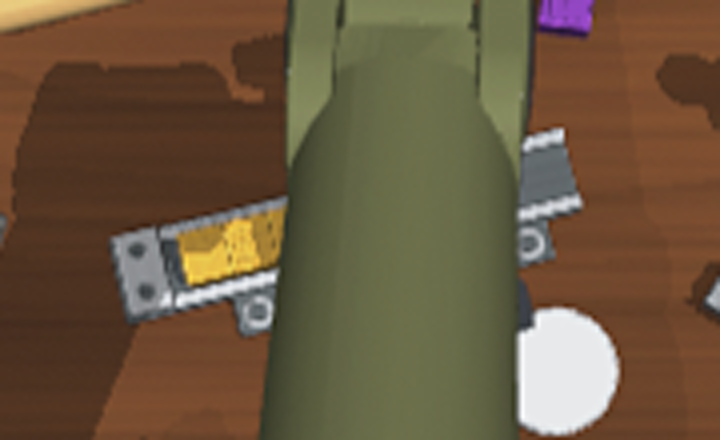

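Call:
arm_command(motion=[[[1.5,0,0],[0,0,0],1],[[1.5,0,0],[0,0,0],1],[[1,0,0],[0,0,0],1],[[1,0,0],[0,0,0],1],[[1,0,0],[0,0,0],1],[[1,0,0],[0,0,0],1],[[1,0,0],[0,0,0],1],[[0,0,0],[0,0,0],1]])

```text
time: 10.72
position: [0.5529, 0.0603, 0.0306]
tool_rot: [1.933, 2.476, -0.0]
ft_force: [1.4, -4.1, 1.6]
grip_width: 0.007
```

Call:
arm_command(motion=[[[0.7,0,0],[0,0,0],1],[[0.7,0,0],[0,0,0],1],[[0.7,0,0],[0,0,0],1],[[0,0,0],[0,0,0],1]])

```text
time: 11.05
position: [0.5524, 0.0623, 0.0306]
tool_rot: [1.933, 2.476, 0.0]
ft_force: [0.9, -5.2, 0.9]
grip_width: 0.001
```

Run:
```python
from h import *
goto((-34,0,31))
```

```text
t 11.05 holder pos [-36.6  -0.1  30.6] yaw vs holder -0.016125514553642244 z [ 9.81944652e-05 -7.45070505e-05 -9.99999992e-01] F [ 0.92768115 -5.2257191   0.94136978] grip 0.0009699430859220283
shift tool mm [ 2.6 -0.1 -0.4]
```

Call:
arm_command(motion=[[[0.7,0,0],[0,0,0],1],[[0.7,0,0],[0,0,0],1],[[0.7,0,0],[0,0,0],1],[[0,0,0],[0,0,0],1]])

```text
time: 11.38
position: [0.552, 0.0639, 0.0306]
tool_rot: [1.933, 2.476, -0.0]
ft_force: [0.6, -4.9, 1.3]
grip_width: 0.005
```

Call:
arm_command(motion=[[[0.7,0,0],[0,0,0],1],[[0.7,0,0],[0,0,0],1],[[0,0,0],[0,0,0],1]])

```text
time: 11.63
position: [0.552, 0.0639, 0.0306]
tool_rot: [1.933, 2.474, -0.002]
ft_force: [1.8, -8.0, -0.0]
grip_width: 0.002
```

Call:
arm_command(motion=[[[0.7,0,0],[0,0,0],1],[[0.7,0,0],[0,0,0],1],[[0,0,0],[0,0,0],1]])

```text
time: 11.88
position: [0.5519, 0.064, 0.0306]
tool_rot: [1.933, 2.472, -0.003]
ft_force: [2.7, -9.8, 0.0]
grip_width: 0.004
```

Call:
arm_command(motion=[[[1.5,0,0],[0,0,0],1],[[1.5,0,0],[0,0,0],1],[[0,0,0],[0,0,0],1],[[0,0,0],[0,0,0],1]])

```text
time: 12.22
position: [0.5518, 0.0641, 0.0307]
tool_rot: [1.933, 2.468, -0.006]
ft_force: [4.4, -13.8, 0.1]
grip_width: 0.008
```

Run:
```python
from h import *
goto((-34,0,31))
im,d=optics.get_image('top'); cv2.imwrite('pics/t8.png',cv2.resize(im[180:250,210:300],None,fx=8,fy=8,interpolation=cv2.INTER_CUBIC))
im,d=optics.get_image('scene'); cv2.imwrite('pics/s8.png',cv2.resize(im[100:240,280:420],None,fx=4,fy=4,interpolation=cv2.INTER_CUBIC))
```

```text
t 12.2167 holder pos [-34.6  -0.   30.7] yaw vs holder -0.19924390761328395 z [ 0.00265441 -0.00653541 -0.99997512] F [  4.41198248 -13.83811205   0.12343104] grip 0.007754169294505279
shift tool mm [ 0.6 -0.  -0.3]
```

View pics/t8.png

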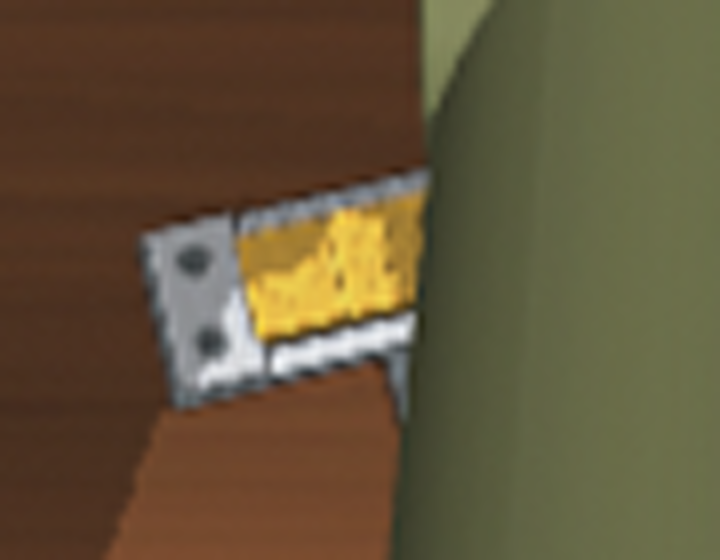

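View pics/s8.png

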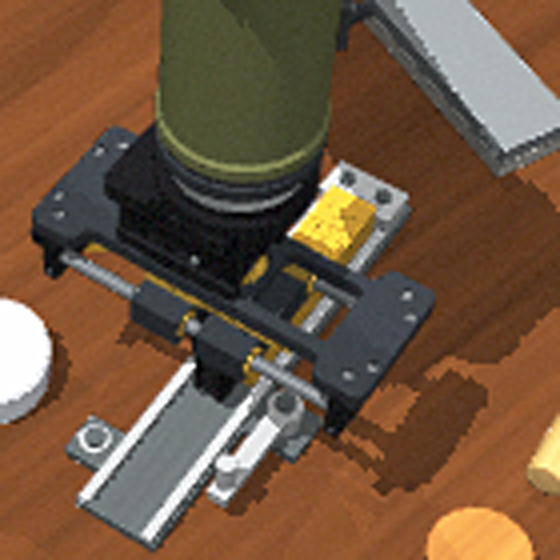

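Call:
arm_command(motion=[[[-3,0,0],[0,0,0],1],[[-3,0,0],[0,0,0],1],[[-5,0,0],[0,0,0],1],[[-10,0,0],[0,0,0],1],[[-10,0,0],[0,0,0],1],[[0,0,-25],[0,0,0],1],[[0,0,-30],[0,0,0],1],[[0,0,-15],[0,0,0],1]])

```text
time: 12.98
position: [0.5592, 0.0394, 0.1032]
tool_rot: [1.933, 2.475, 0.004]
ft_force: [1.7, 0.8, -0.3]
grip_width: 0.006
```

Run:
```python
from h import *
goto((-92,-85,100)); print(ctrl.get_state()['joint_positions'].round(2))
im,d=optics.get_image('wrist'); cv2.imwrite('pics/w9.png',im)
```

```text
t 12.9833 holder pos [-60.3  -1.2 103.2] yaw vs holder -0.0595509948494245 z [ 0.00259527  0.00110885 -0.99999602] F [ 1.6891101   0.81238819 -0.31499669] grip 0.005683112359200749
shift tool mm [-31.6  83.8   3.4]
[-0.59  0.26  0.54  1.85 -0.15  1.07  0.25]
```

View pics/w9.png

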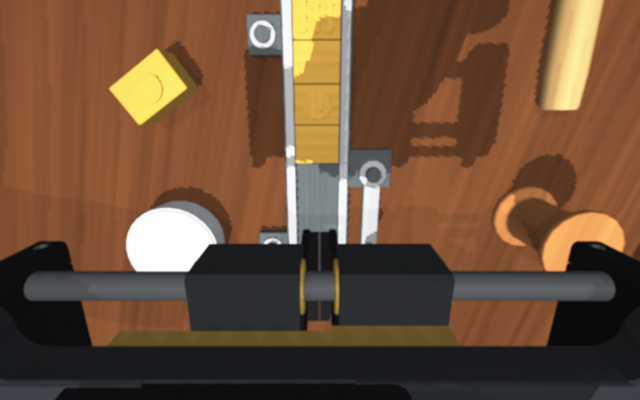

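Call:
arm_command(motion=[[[-8,21,0],[0,0,0],1],[[-8,21,0],[0,0,0],1],[[-8,21,0],[0,0,0],1],[[-8,21,0],[0,0,0],1],[[0,0,0],[0,0,-6],1],[[0,0,0],[0,0,-7],1],[[0,0,0],[0,0,-7],1],[[0,0,0],[0,0,-7],1]])

```text
time: 13.7
position: [0.647, 0.0291, 0.0996]
tool_rot: [-1.292, -2.862, 0.0]
ft_force: [-0.0, -0.0, -0.4]
grip_width: 0.001
```

Call:
arm_command(motion=[[[0,0,0],[0,0,-7],1],[[0,0,0],[0,0,-7],1],[[0,0,0],[0,0,-7],1],[[0,0,0],[0,0,-7],1],[[0,0,0],[0,0,-7],1],[[0,0,0],[0,0,-7],1],[[0,0,0],[0,0,-7],1],[[0,0,0],[0,0,-7],1]])

```text
time: 14.37
position: [0.6468, 0.0292, 0.0998]
tool_rot: [0.203, -3.134, -0.001]
ft_force: [-0.1, -0.5, 0.1]
grip_width: 0.004
```

Call:
arm_command(motion=[[[0,0,0],[0,0,-7],1],[[0,0,0],[0,0,0],1],[[0,0,0],[0,0,0],1]])

```text
time: 14.62
position: [0.647, 0.0291, 0.1]
tool_rot: [0.378, -3.118, -0.001]
ft_force: [-0.3, -0.2, -0.4]
grip_width: 0.005
```

Run:
```python
from h import *
goto((-92,-85,100)); print(ctrl.get_state()['joint_positions'].round(2))
c=cam('wrist'); im,d=optics.get_image('wrist')
for P in [(-34,-40,26),(-92,-39,48)]:
    u=proj(c,h2w(P))[0]; print(u); cv2.circle(im,tuple(int(x) for x in u.round()),2,(0,0,255),-1)
cv2.imwrite('pics/w10.png',im)
```

```text
t 14.6167 holder pos [-91.7 -83.8 100. ] yaw vs holder -270.2172574354233 z [-8.66757644e-04  6.45234494e-04 -9.99999416e-01] F [-0.28081174 -0.17973392 -0.38534074] grip 0.0046372483356147635
shift tool mm [-1.2 -0.3  0. ]
[-0.28  0.41  0.25  1.62 -0.11  1.12  1.81]
[399.69427807 151.80420566]
[316.35869457 155.94721389]
```

View pics/w10.png

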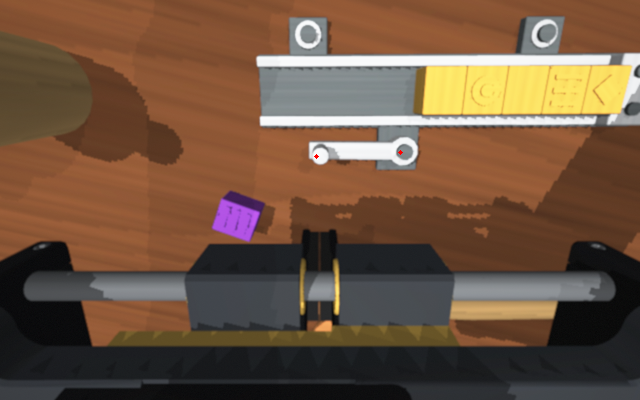

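Call:
arm_command(motion=[[[0,0,20],[0,0,0],1],[[0,0,20],[0,0,0],1],[[0,0,13],[0,0,0],1],[[8,0,0],[0,0,0],1],[[8,0,0],[0,0,0],1],[[6,0,0],[0,0,0],1],[[2,0,0],[0,0,0],1],[[0,0,0],[0,0,0],1]])

```text
time: 15.33
position: [0.624, 0.0232, 0.049]
tool_rot: [-0.383, 3.116, 0.0]
ft_force: [0.5, -0.5, -0.3]
grip_width: 0.005
```

Run:
```python
from h import *
goto((-92,-55,47))
c=cam('wrist'); im,d=optics.get_image('wrist')
cv2.imwrite('pics/w11.png',im)
```

```text
t 15.3333 holder pos [-91.9 -60.1  49. ] yaw vs holder -270.0592879959507 z [ 1.87543429e-03  4.22307796e-04 -9.99998152e-01] F [ 0.47517673 -0.54838637 -0.27303926] grip 0.005042240399972244
shift tool mm [ 5.2 -0.1  2. ]
```

View pics/w11.png

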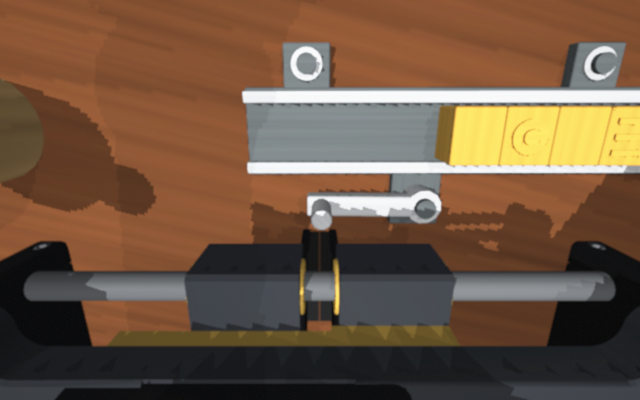

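Call:
arm_command(motion=[[[2,0,2],[0,0,0],1],[[3,0,0],[0,0,0],1],[[4.1,-0.9,0],[0,0,4],1],[[4.1,-0.9,0],[0,0,4],1],[[4.1,-0.9,0],[0,0,4],1],[[4.1,-0.9,0],[0,0,4],1],[[0,0,0],[0,0,0],1],[[0,0,0],[0,0,0],1]])

```text
time: 16.05
position: [0.6034, 0.0165, 0.0456]
tool_rot: [0.05, 3.141, -0.0]
ft_force: [0.2, -0.6, 0.4]
grip_width: 0.003
```

```bash
cat >> h.py <<'E'
def arc():
    s=ctrl.get_state();Rt=R.from_rotvec(s['tool_rot']).as_matrix()
    yaw=(np.degrees(np.arctan2(Rt[1,0],Rt[0,0])-HP[2])+180)%360-180
    d=Rt.T@(h2w((-34,-40,0))-[*s['position'][:2],0])*1e3
    print('t',s['time'],w2h(s['position']),'yaw',yaw,'phi',yaw+90,'pivot in tool',d.round(1),'F tool',(Rt.T@s['ft_force']).round(1))
E
python3 - <<'E'
from h import *
arc()
c=cam('wrist'); im,d=optics.get_image('wrist')
cv2.imwrite('pics/w12.png',im)
E
```

```text
t 16.05 [-93.3 -38.5  45.6] yaw 74.10657867460486 phi 164.10657867460486 pivot in tool [14.8 57.5 -0. ] F tool [-0.2 -0.6 -0.4]
```

View pics/w12.png

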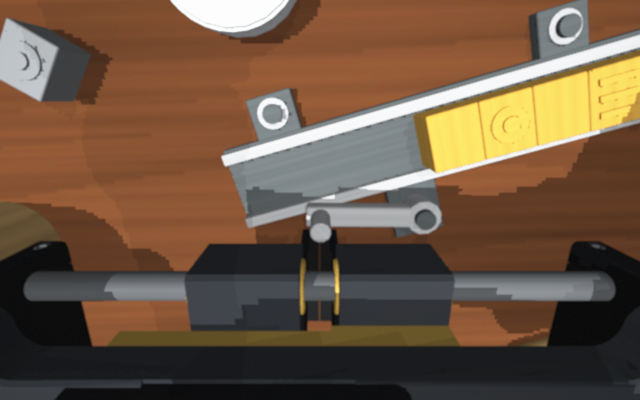

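Call:
arm_command(motion=[[[4.1,-0.9,0],[0,0,4],1],[[4.1,-0.9,0],[0,0,4],1],[[4.1,-0.9,0],[0,0,4],1],[[4.1,-0.9,0],[0,0,4],1],[[4.1,-0.9,0],[0,0,4],1],[[4.1,-0.9,0],[0,0,4],1],[[4.1,-0.9,0],[0,0,4],1],[[0,0,0],[0,0,0],1]])

```text
time: 16.77
position: [0.5741, 0.0174, 0.0456]
tool_rot: [-0.812, -3.035, -0.0]
ft_force: [0.3, -1.5, -0.5]
grip_width: 0.004
```

Run:
```python
from h import *
arc()
c=cam('wrist'); im,d=optics.get_image('wrist')
cv2.imwrite('pics/w13.png',im)
```

```text
t 16.7667 [-85.3 -10.3  45.6] yaw 45.98417487809388 phi 135.98417487809388 pivot in tool [14.3 57.6  0. ] F tool [-1.  -1.2  0.5]
```

View pics/w13.png

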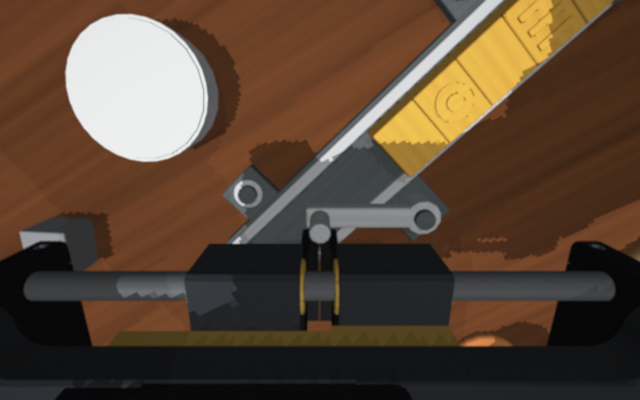

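Call:
arm_command(motion=[[[4.1,-0.9,0],[0,0,4],1],[[4.1,-0.9,0],[0,0,4],1],[[4.1,-0.9,0],[0,0,4],1],[[4.1,-0.9,0],[0,0,4],1],[[4.1,-0.9,0],[0,0,4],1],[[4.1,-0.9,0],[0,0,4],1],[[4.1,-0.9,0],[0,0,4],1],[[4.1,-0.9,0],[0,0,4],1]])

```text
time: 17.48
position: [0.5464, 0.0341, 0.0457]
tool_rot: [1.617, 2.692, -0.001]
ft_force: [0.8, -1.8, 1.1]
grip_width: 0.005
```

Call:
arm_command(motion=[[[3.1,-0.7,0],[0,0,3],1],[[3.1,-0.7,0],[0,0,3],1],[[2.1,-0.4,0],[0,0,2],1],[[2.1,-0.4,0],[0,0,2],1],[[0,0,0],[0,0,0],1],[[0,0,0],[0,0,0],1]])

```text
time: 17.98
position: [0.5401, 0.0432, 0.0456]
tool_rot: [1.842, 2.545, 0.0]
ft_force: [0.2, 0.0, 0.7]
grip_width: 0.004
```

Run:
```python
from h import *
arc()
c=cam('wrist'); im,d=optics.get_image('wrist')
cv2.imwrite('pics/w14.png',im)
```

```text
t 17.9833 [-52.   16.4  45.6] yaw 4.159550912522491 phi 94.15955091252249 pivot in tool [13.9 57.6  0. ] F tool [-0.   0.2 -0.7]
```

View pics/w14.png

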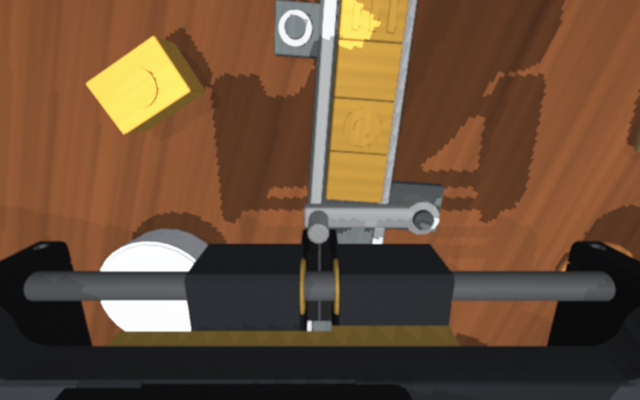

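Call:
arm_command(motion=[[[1,-0.2,0],[0,0,1],1],[[1,-0.2,0],[0,0,1],1],[[1,-0.2,0],[0,0,1],1],[[1,-0.2,0],[0,0,1],1],[[0.5,0,0],[0,0,0],1],[[0,0,0],[0,0,0],1],[[0,0,0],[0,0,0],1]])

```text
time: 18.62
position: [0.5379, 0.047, 0.0456]
tool_rot: [1.933, 2.476, -0.0]
ft_force: [0.5, -3.1, 0.3]
grip_width: 0.002
```

```bash
python3 -c "
from h import *
arc()"
```

```text
t 18.6167 [-47.9  17.6  45.6] yaw -0.004920516415012344 phi 89.99507948358499 pivot in tool [13.9 57.6  0. ] F tool [-3.1 -0.2 -0.3]
```

Call:
arm_command(motion=[[[0.8,0,0],[0,0,0],1],[[0.8,0,0],[0,0,0],1],[[0,0,0],[0,0,0],1],[[0,0,0],[0,0,0],1]])

```text
time: 18.95
position: [0.5378, 0.0472, 0.0457]
tool_rot: [1.933, 2.474, -0.001]
ft_force: [0.9, -5.0, 0.6]
grip_width: 0.007
```

```bash
python3 -c "
from h import *
arc()
im,d=optics.get_image('wrist')
cv2.imwrite('pics/w15.png',im)"
```

```text
t 18.95 [-47.6  17.6  45.7] yaw -0.059371471910253604 phi 89.94062852808975 pivot in tool [13.7 57.6  0. ] F tool [-5.1 -0.3 -0.6]
```

View pics/w15.png

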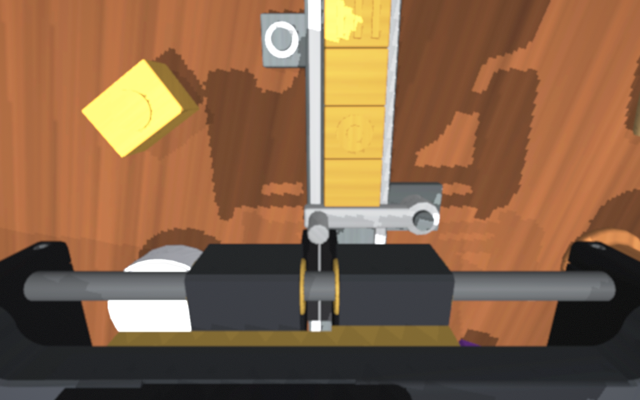

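The keeper is at its limit: the bar is square (eye at 423,218, peg at 318,230) and force is rising with no travel. Back off, raise and look clear.

Call:
arm_command(motion=[[[-3,0,0],[0,0,0],1],[[-6,0,0],[0,0,0],1],[[-12,0,0],[0,0,0],1],[[0,0,-20],[0,0,0],1],[[0,0,-35],[0,0,0],1],[[0,0,-40],[0,0,0],1],[[0,0,-40],[0,0,0],1],[[0,0,-40],[0,0,0],1]])

```text
time: 19.67
position: [0.5418, 0.0287, 0.2223]
tool_rot: [-1.932, -2.476, -0.001]
ft_force: [0.3, 1.0, 0.1]
grip_width: 0.001
```

Call:
arm_command(motion=[[[0,-30,0],[0,0,0],1],[[0,-35,0],[0,0,0],1],[[0,-30,0],[0,0,0],1],[[0,0,0],[0,0,0],1],[[0,0,0],[0,0,0],1]])

```text
time: 20.08
position: [0.4494, 0.0056, 0.221]
tool_rot: [-1.932, -2.476, -0.005]
ft_force: [-0.8, 0.1, 0.4]
grip_width: 0.004
```

Run:
```python
from h import *
arc()
im,d=optics.get_image('wrist'); cv2.imwrite('pics/w16.png',im)
im,d=optics.get_image('top'); cv2.imwrite('pics/t16.png',cv2.resize(im[90:290,120:440],None,fx=2.5,fy=2.5,interpolation=cv2.INTER_CUBIC))
im,d=optics.get_image('scene'); cv2.imwrite('pics/s16.png',im)
```

```text
t 20.0833 [-66.5 113.5 221. ] yaw 0.0031705939077539824 phi 90.00317059390775 pivot in tool [ 32.4 153.5   0.3] F tool [ 0.3 -0.7 -0.4]
```

View pics/w16.png

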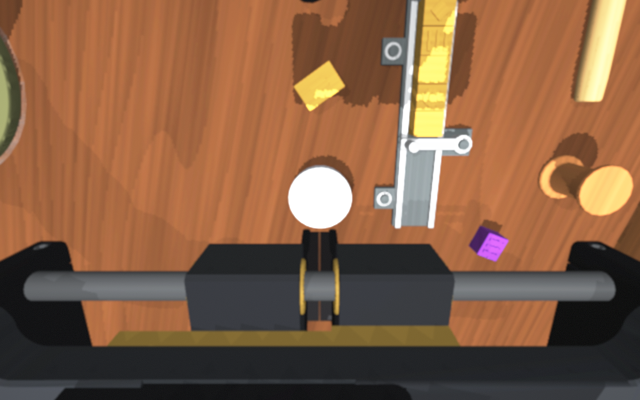

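View pics/t16.png

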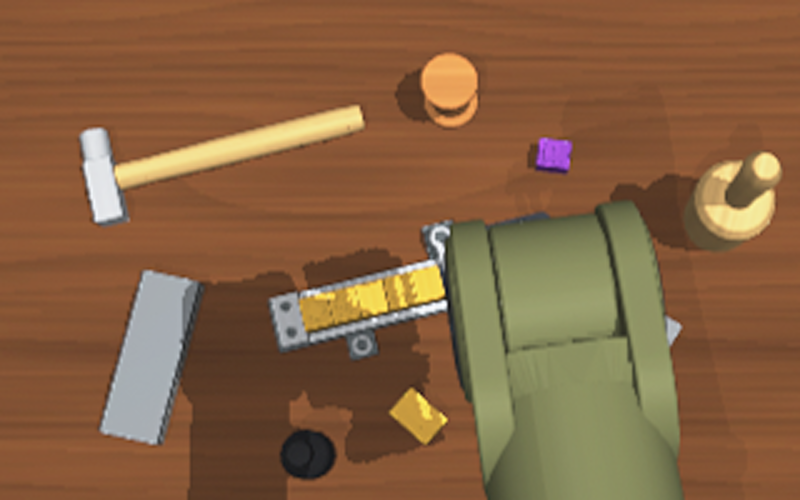

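View pics/s16.png

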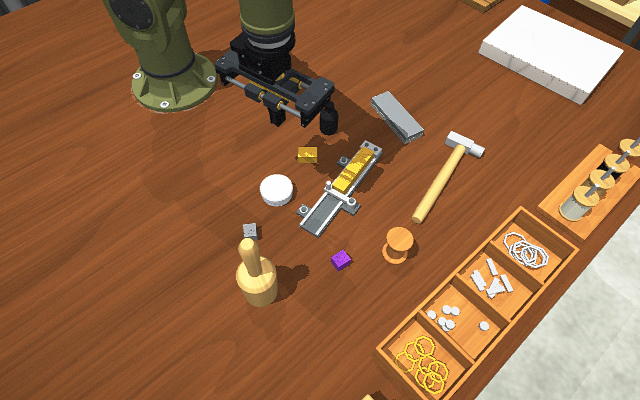

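```bash
python3 -c "
from bench import ctrl
print(ctrl.close_job())"
```

```text
the job is handed in; nothing more can be done
None
```

I pushed the five-block row about 76 mm along the channel with the closed fingers until it was home. I then swung the keeper by its peg until it lay square across the channel at its limit. The job was handed in at about 20 s of the 48 s allowed.

Last checks:
- **Row home:** the push took about 4–5 N while sliding. It rose to 14.5 N with no further travel, with the finger face at about x = -25 mm, where a home row should end. The top picture shows no gap at the stop or between blocks.
- **Keeper closed:** the push rose to 5 N with no further travel and the bar angle read about 90° across the channel. In the last wrist and scene pictures the bar is still across, just behind the last block.
- **Everything else:** in the final scene picture the other items look to be where they started. I judged this by eye and did not measure them.
- **Robot clear:** the fingers are clear of everything, with the tool centre 22 cm above the bench, and the contact force reads about 0.

None of the checks failed. The one disagreement was that the tool-camera picture and the fitted holder position differed by 2 to 4 mm at times, which did not affect the result.

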